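# Hang up the two-tier fruit basket

## Robot

A 6-joint arm with a two-finger parallel gripper is mounted at the origin on a cart in front of the work surface, level with it; the furniture and walls round the work are solid. World frame = base frame: x ahead of the robot, y to its left, z up, the work surface at z = 0. Lengths are in m, angles in degrees, forces in N, time in s.
With the tool pointing down it reaches from about 0.4 to 0.925 m from the base axis. Payload 3.4 kg.
Tool frame: the origin (TCP) lies on the centre line of the jaws, within the pads' length; the fingertips stand 14 mm ahead of it and the grasp point (between the pads) lies 5 mm behind it (tcp_to_tips is the distance from the TCP to the fingertips, in m); z points along the fingers, y is the line along which they close (so a half turn about z gives the same grasp; the last joint's range is limited). The gripper opens to 85 mm and grips with 20 to 120 N. Pads are 22 mm wide; open, the fingers measure 114 mm over their backs; the gripper's body (76 mm by 85 mm) begins 54 mm behind the grasp point. The pads swing forward as they close: fully open they stand 13 mm farther back than shut.
Start: joints at [65.46, 17.578, 86.31, -0, 76.112, -4.211], TCP at [0.2, 0.539, 0.245] pointing down, gripper open.
Joint ranges: [-179.03, 179.03], [-60, 130.46], [8.19, 133.38], [-81.62, 261.62], [5.75, 156.47], [-153.77, 153.77]. Speed limits (degrees/s): [147.25, 147.25, 180, 180, 180, 180].

## Interface

Orientations are given as [roll, pitch, yaw] about the fixed x, y, z axes, in that order (R = Rz(yaw) Ry(pitch) Rx(roll)).
In Python, from cell import * gives the robot as it stands. Calls block until the motion is done:
- move_pose(position, orientation): joint-space move of the TCP to a pose.
- move_straight(position, feed=0.15, ori=None, f_stop=None): straight line of the TCP; ori=None keeps the orientation; feed is the mean speed in m/s. With f_stop (N) it stops when the force on the tool has changed by that much, and returns True; else False.
- set_joints(angles): joint-space move.
- grip(opening, f_grip=None): finger opening in m; f_grip is the grip in N (None keeps the last); returns when the fingers have stopped.
- sleep(seconds).
- inverse_kinematics(position, orientation): joint angles nearest the present ones, or None.
- read_state(): the state.
- read_camera(name): name is "scene" or "top"; returns the picture (384x512x3 uint8, red, green, blue); there is no depth.
- get_calibration(name): a dict with "fov_y" (degrees; the focal length in pixels is half the picture's height over the tangent of half this angle, whatever the lens; pixels are square), "cx", "cy" (the principal point, pixels), "R" (3x3) and "t" (3): a world point X has camera coordinates R X + t. Camera axes: x right, y down, z forward; pixel columns grow to the right and rows downward; lengths in m; the calibration is good to about 2 mm. A picture is of the moment at which its call begins. get_calibration takes no time and is no camera call.
A pose or a line that the arm cannot do raises Unreachable and nothing moves.
- hand_in(): hands the job in; it is judged then, once.
The state is a dict: "time_s": time; "q": joint angles; "joint_vel": joint speeds; "joint_torque": joint torques, N m; "position": TCP position; "orientation": TCP orientation; "force": force on the tool from outside, world axes, zero at the start; "ft_torque": the same for the moment, N m; "width": finger opening in m; "finger_force": force on a finger pad.
Only numpy, scipy, OpenCV 4.12 (cv2) and the standard library are available. Lean on these libraries where they do the work, as an engineer would, in place of code of your own. Each camera call takes 0.05 s, during which the arm holds its last target. There are 200 camera calls.

## Task

Hang the two-tier fruit basket on its stand: hook the small basket with feet into the eye of the stand, then hook the wide flat basket into the ring under the small one, so that the two hang free, one below the other. Let each hook down gently, by feel, without pulling hard on the ring; tip neither basket over, and leave the other things on the worktop where they are.

Things in the scene. Friction and masses are not known exactly. Their poses are not given: they have to be found in the camera images.
- stand: Fixed hanging stand: wooden slab 200 x 150 x 14 mm (x -50 to +150 mm), a 10 mm steel rod rises at x = +115 mm and bends forward (top z = 392 mm) to a closed upright eye. Origin: on the worktop straight below the eye; x points from the eye back to the post, so work from -x; z up
- stand_eye (a point): Centre of the wire at the lowest point of the stand's eye, 340 mm above the worktop. The eye is a circle of 6 mm wire in the stand's y-z plane, inner diameter 34 mm, its centre 20 mm above this point
- upper_basket: Small loose wire basket on 4 feet, about 0.34 kg (varies), 182 mm high. Rim d 116 mm at z = 82, floor d 84 at z = 46; feet on a d 100 circle, 45 deg to the axes. Rigid wooden bail in its x-z plane: straight bar 14 mm wide (y), 9 thick, from x = -58, z = 78 up to x = -14, z = 137; mirrored at +x, flat top. Origin: centre underneath, level with the feet; z up; hook on top opens to +x
- upper_hook (a point): On the small basket at (0, 0, 173) mm: where the eye's wire lies (its centre) when hung. Open hook of 6 mm wire in the x-z plane: shank at x = -12, crown a half circle of radius 12 (wire centre) about z = 167, tip end x = 13.5, z = 164; top z = 182. The tip goes through an eye along +x with this point 21 mm above the eye's lowest point; then let the hook down
- upper_ring (a point): On the small basket at (0, 0, 7.5) mm: wire centre at the lowest point of the closed ring fixed under its floor. Ring of 6 mm wire in the basket's y-z plane, inner diameter 34 mm, its centre 20 mm above this point; reached from -x between the two front feet
- lower_basket: Wide loose wire basket without feet, about 0.36 kg (varies), 145 mm high. Rim d 150 mm at z = 42, floor d 112. Rigid wooden bail in its x-z plane: straight bar 14 mm wide (y), 9 thick, from x = -75, z = 38 up to x = -14, z = 100; mirrored at +x, flat top. Origin: centre of underside; z up; hook on top opens to +x. Hung, its underside is 38 mm above the worktop
- lower_hook (a point): On the wide basket at (0, 0, 136) mm: where the ring's wire lies (its centre) when hung. Same hook as the small basket's: shank at x = -12, crown of radius 12 about z = 130, tip end x = 13.5, z = 127, top z = 145 mm
- fruit_bowl: White bowl of four lemons, 150 mm across, about 105 mm high. Origin: centre of the underside
- mug: White mug, 82 mm across, 95 mm high, handle at its +y. Origin: centre of the underside
- phone: Black phone, 46 x 95 x 19 mm. Origin: centre of the underside
- jar_lid: Porcelain lid of a canister with a round knob, 119 mm across, 65 mm high. Origin: centre of the underside
- chopping_board: Wooden chopping board 170 x 250 x 18 mm with a short handle at its +y. Origin: centre of the underside of the square part
- oil_bottle: Green glass bottle, 60 mm across, 210 mm high. Origin: centre of the underside

How it is judged:
By the outcome, as a careful person would: the job done as asked, in the order asked, and still so for the second after the job is handed in, with the robot touching nothing.
It also fails if it takes over 72 s, if anything falls off the work surface, if the arm or the gripper's body presses on something with over 40 N, if the wrist force passes 120 N, or if a joint passes its speed limit or range.

## Working session

There is one attempt and no reset: what is moved stays moved. The work goes in short steps, each a Python script; the robot and the scene stay as the last script left them, time stands still between calls to the robot, and variables do not carry over. Pictures are saved under pics/ and viewed, at most 10 in all, crops included, and the job is handed in when it is done.

```bash
mkdir -p pics; ls
python3 - <<'E'
from cell import *
import cv2,numpy as np
for n in("scene","top"):
    im=read_camera(n); cv2.imwrite(f"pics/{n}0.png",im[:,:,::-1]); np.save(f"{n}0.npy",im)
    c=get_calibration(n); print(n,c); R=np.array(c["R"]);print(-R.T@np.array(c["t"]))
print(read_state())
E
```

```text
pics
scene {'fov_y': 52.3969549571448, 'cx': 256.25581074521807, 'cy': 189.0581873170744, 'R': array([[ 0.79323618, -0.60877796,  0.01287464],
       [-0.37603687, -0.50638612, -0.77599573],
       [ 0.47892863,  0.61070655, -0.63060675]]), 't': array([-0.54793896,  0.31163418,  1.26600041])}
[-0.0544929  -0.94892068  1.04722971]
top {'fov_y': 42.51913612364041, 'cx': 240.63035594742058, 'cy': 190.80544956162944, 'R': array([[-0.33910984, -0.94067969,  0.01123562],
       [-0.73362813,  0.25695486, -0.62909773],
       [ 0.58889241, -0.221576  , -0.77724501]]), 't': array([0.03113193, 0.59169486, 1.68923242])}
[-0.55013502  0.25153967  1.68483157]
{'time_s': 0.1, 'q': array([ 6.54594730e+01,  1.76171836e+01,  8.63762691e+01, -8.77500841e-04,
        7.61127748e+01, -4.21097697e+00]), 'joint_vel': array([ 0.03654873, -0.09409758, -0.21409323,  0.01124974, -0.05659371,
        0.02121706]), 'joint_torque': array([-3.78391005e-04, -4.58533859e+01, -2.52606100e+01, -1.83319685e-04,
        5.52726488e-03, -1.50963683e-05]), 'position': array([0.19953656, 0.53861509, 0.24448194]), 'orientation': array([-1.79893997e+02, -6.95103983e-03,  1.59670655e+02]), 'force': array([ 0.27135734, -0.1837599 , -0.48720866]), 'ft_torque': array([0.03193244, 0.00513569, 0.04689584]), 'finger_force': 0.0, 'width': 0.08538977004541222}
```

View pics/scene0.png

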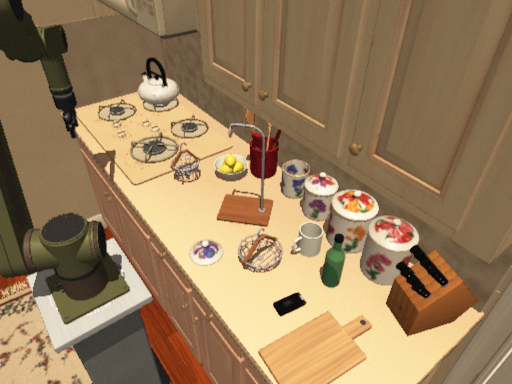

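View pics/top0.png

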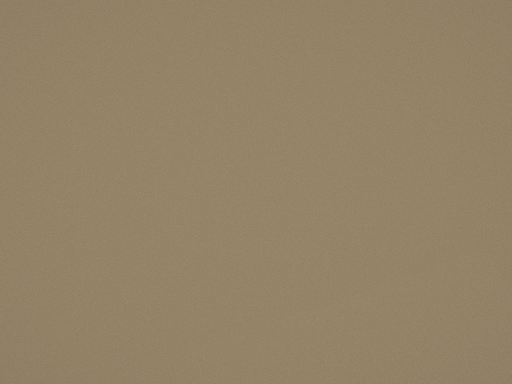

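The top view is blocked (a uniform brown). In the scene view, the small basket is at (187,165), the stand slab at (245,210) with its eye near (232,128), and the wide basket at (260,252). I'll enlarge these.

Run:
```python
import cv2,numpy as np
im=np.load("scene0.npy")[:,:,::-1]
def crop(x,y,w,h,s): return cv2.resize(im[y:y+h,x:x+w],None,fx=s,fy=s,interpolation=cv2.INTER_CUBIC)
a=crop(165,138,50,50,8); b=crop(232,224,56,50,8)[:400,:400]
cv2.imwrite("pics/c1.png",np.hstack([a,b]))
cv2.imwrite("pics/c2.png",crop(210,115,70,115,5))
```

```text
(no output)
```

View pics/c1.png

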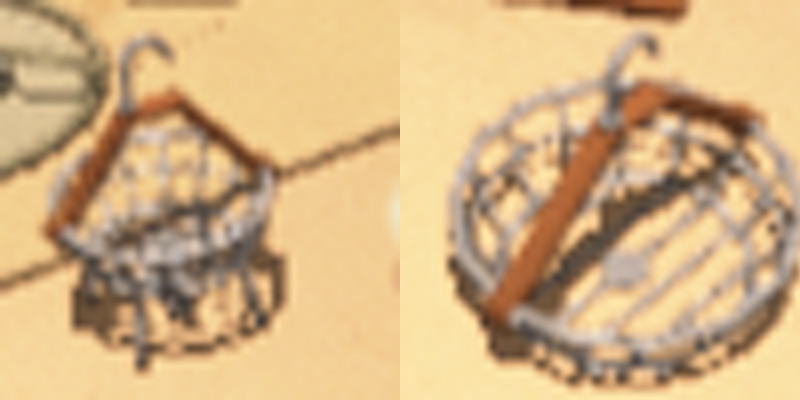

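View pics/c2.png

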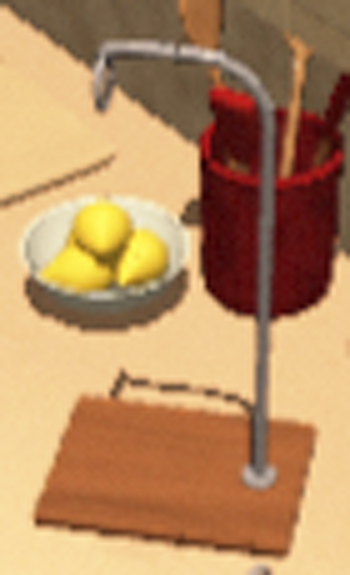

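Crop 1 shows both hooks opening to image right. Small-basket crown is at about (184,143) and the wide one's at about (262.6,229). In crop 2 the slab corners are clear and the eye's bottom is at about (230,136.5). I'll solve each pose (x, y, yaw) from these known points.

```bash
cat > h.py <<'E'
from cell import *
import numpy as np, json
from scipy.optimize import least_squares
from scipy.spatial.transform import Rotation as Ro
c=get_calibration("scene"); Rc=np.array(c["R"]); tc=np.array(c["t"]); f=192/np.tan(np.radians(c["fov_y"]/2))
def proj(X):
    X=np.atleast_2d(X)@Rc.T+tc; return f*X[:,:2]/X[:,2:]+[c["cx"],c["cy"]]
def ray(u,v,z):
    d=Rc.T@np.array([(u-c["cx"])/f,(v-c["cy"])/f,1]); o=-Rc.T@tc; return o+d*(z-o[2])/d[2]
def place(p,L):  # p=x,y,yaw(rad)[,z] ; L local
    L=np.atleast_2d(L); cs,s=np.cos(p[2]),np.sin(p[2]); z=p[3] if len(p)>3 else 0
    return np.c_[p[0]+cs*L[:,0]-s*L[:,1],p[1]+s*L[:,0]+cs*L[:,1],L[:,2]+z]
def fit(L,px,p0):
    L=np.array(L)/1000; px=np.array(px)
    r=least_squares(lambda p:(proj(place(p,L))-px).ravel(),p0); return r.x,r.fun.reshape(-1,2)
def ori(yaw,a):  # tool z along heading yaw, a rad below horizontal; tool y horizontal
    z=np.array([np.cos(yaw)*np.cos(a),np.sin(yaw)*np.cos(a),-np.sin(a)]); out=[]
    for sg in(1,-1):
        y=sg*np.array([-np.sin(yaw),np.cos(yaw),0]); M=np.c_[np.cross(y,z),y,z]
        out.append(Ro.from_matrix(M).as_euler('xyz',degrees=True))
    return out,z
E
cat > fit.py <<'E'
from h import *
import cv2
def cp(pts,s,ox,oy): return [((u+.5)/s-.5+ox,(v+.5)/s-.5+oy) for u,v in pts]
res={}
S=[(-50,75,14),(150,75,14),(-50,-75,0),(150,-75,0),(115,0,16),(0,0,338)]
res['stand']=fit(S,cp([(80,395),(316,428),(36,523),(284,553),(259,474),(100,108)],5,210,115),[.65,-.1,-.6])
U=[(-58,0,78),(-14,0,137),(14,0,137),(58,0,78),(0,0,180)]
res['upper']=fit(U,cp([(62,228),(128,115),(176,103),(266,170),(152,43)],8,165,138),[.55,.3,-.5])
W=[(-75,0,38),(-14,0,100),(14,0,100),(75,0,38),(0,0,143)]
res['lower']=fit(W,cp([(100,306),(207,122),(250,95),(356,117),(244,39)],8,232,224),[.6,-.2,0])
for k,(p,e) in res.items(): print(k,p[:2].round(4),np.degrees(p[2]).round(1)); print(e.round(1).tolist())
json.dump({k:list(v[0]) for k,v in res.items()},open("poses.json","w"))
q0=read_state()["q"]
st,up,lo=[res[k][0] for k in('stand','upper','lower')]
G=dict(up=(np.array([-34,0,110])/1000),lo=(np.array([-42,0,71.5])/1000))
for a in(30,37,45,55):
  for nm,p,g in(('pickU',up,G['up']),('hangU',[*st[:3],.188],G['up']),('preU',[*place(st,[[-.06,0,0]])[0,:2],st[2],.2],G['up']),
                ('pickL',lo,G['lo']),('hangL',[*st[:3],.06],G['lo']),('preL',[*place(st,[[-.1,0,0]])[0,:2],st[2],.06],G['lo'])):
    os_,z=ori(p[2],np.radians(a)); P=place(p,g)[0]+.005*z
    print(a,nm,P.round(3),[None if (q:=inverse_kinematics(P,o)) is None else np.round(q).astype(int).tolist() for o in os_])
E
python3 fit.py
```

```text
stand [0.59   0.0224] -48.0
[[-0.4, -0.9], [0.1, -1.3], [-0.9, 0.5], [0.4, 1.6], [-0.1, 0.1], [0.9, -0.3]]
upper [0.5468 0.3126] -8.6
[[0.0, 0.3], [0.1, 0.1], [0.5, -0.2], [0.1, 0.3], [-0.8, -0.5]]
lower [ 0.5216 -0.2431] 6.5
[[0.3, -0.4], [0.3, 0.5], [0.9, -0.3], [-0.6, 0.7], [-1.0, -0.4]]
30 pickU [0.517 0.317 0.108] [[54, 36, 124, 255, 53, 68], [54, 36, 124, 255, 53, -112]]
30 hangU [0.57  0.044 0.296] [[32, 17, 110, -70, 65, 30], [32, 17, 110, -70, 65, -150]]
30 preU [0.53  0.089 0.308] [[39, 16, 109, -66, 71, 30], [39, 16, 109, -66, 71, -150]]
30 pickL [ 0.484 -0.247  0.069] [None, None]
30 hangL [0.565 0.05  0.129] [None, None]
30 preL [0.498 0.125 0.129] [[45, 34, 119, -72, 65, 60], [45, 34, 119, -72, 65, -120]]
37 pickU [0.517 0.317 0.107] [None, None]
37 hangU [0.57  0.045 0.295] [[29, 14, 107, -62, 62, 20], None]
37 preU [0.53  0.089 0.307] [[36, 13, 107, -59, 69, 22], None]
37 pickL [ 0.484 -0.247  0.068] [None, None]
37 hangL [0.565 0.051 0.128] [[30, 30, 117, -77, 53, 49], [30, 30, 117, -77, 53, -131]]
37 preL [0.498 0.125 0.128] [[42, 30, 118, -68, 60, 51], [42, 30, 118
[... 156 characters left out ...]
 10, 104, -49, 67, 11], None]
45 pickL [ 0.483 -0.247  0.068] [[-57, 30, 131, 97, 39, 117], [-57, 30, 131, 97, 39, -63]]
45 hangL [0.564 0.051 0.128] [[26, 26, 115, -67, 48, 35], [26, 26, 115, -67, 48, -145]]
45 preL [0.497 0.125 0.128] [[38, 26, 116, -60, 54, 40], [38, 26, 116, -60, 54, -140]]
55 pickU [0.516 0.317 0.106] [[43, 24, 113, -58, 32, 9], None]
55 hangU [0.569 0.045 0.294] [[19, 10, 99, -37, 61, -7], None]
55 preU [0.529 0.09  0.306] [[26, 9, 99, -37, 66, -2], None]
55 pickL [ 0.483 -0.247  0.067] [[-50, 25, 125, 75, 30, 146], [-50, 25, 125, 75, 30, -34]]
55 hangL [0.564 0.051 0.127] [[20, 23, 112, -51, 44, 15], None]
55 preL [0.497 0.126 0.127] [[32, 22, 114, -48, 49, 24], None]
```

Run:
```python
from h import *
P=json.load(open("poses.json"))
e=ray(229.6,136.3,.339); q=ray(261.4,209.4,.016); print("eye",e.round(4),"post",q.round(4),"dist",np.linalg.norm((q-e)[:2]),"yaw",np.degrees(np.arctan2(*(q-e)[1::-1])))
for n,u,v,z in(("lid",207,246,.04),("bowl",231,167,.05),("mug",310,240,.05)): print(n,ray(u,v,z).round(3))
# slab edges (top far edge, side edge directions)
import cv2
im=np.load("scene0.npy"); hsv=cv2.cvtColor(im,cv2.COLOR_RGB2HSV)
m=cv2.inRange(hsv,(4,110,90),(12,255,255))[185:232,210:282]
n,l,s,_=cv2.connectedComponentsWithStats(m); k=1+np.argmax(s[1:,4]); print(s[k])
cn=max(cv2.findContours((l==k).astype(np.uint8),0,2)[0],key=cv2.contourArea)
h=cv2.convexHull(cn); ap=cv2.approxPolyDP(h,1.5,True)[:,0]+[210,185]; print(ap.tolist())
for a in ap: print(ray(*a,.014)[:2].round(3))
st,up,lo=[P[k] for k in('stand','upper','lower')]
gU=np.array([-38,0,104.8])/1e3; gL=np.array([-50,0,63.4])/1e3
def ik(p,g,a,dz=0,dx=0):
    o,z=ori(p[2],np.radians(a)); X=place(p,g+[dx,0,dz])[0]+.005*z
    return [None if (q:=inverse_kinematics(X,w)) is None else np.round(q).astype(int).tolist() for w in o]
for a in(48,50,52): print("U",a,ik(up,gU,a),ik(up,gU,a,.15),ik(st,gU,a,.188),ik(st,gU,a,.19,-.06))
for a in(40,43,46,49): print("L",a,ik(lo,gL,a),ik(lo,gL,a,.2),ik(st,gL,a,.06),ik(st,gL,a,.06,-.06))
```

```text
eye [0.5852 0.0205 0.339 ] post [ 0.6676 -0.0631  0.016 ] dist 0.11741729895193985 yaw -45.392208375309664
lid [ 0.383 -0.12   0.04 ]
bowl [0.707 0.203 0.05 ]
mug [ 0.682 -0.32   0.05 ]
[   7    9   56   32 1243]
[[272, 201], [266, 225], [217, 219], [226, 195], [232, 194]]
[ 0.735 -0.047]
[ 0.629 -0.141]
[ 0.499 -0.003]
[0.607 0.095]
[0.63  0.086]
U 48 [[47, 27, 117, -77, 34, 32], [47, 27, 117, -77, 34, -148]] [[47, 13, 108, -51, 45, -2], None] [[24, 11, 103, -47, 60, 4], None] [[31, 11, 104, -46, 65, 9], None]
U 50 [[46, 26, 116, -72, 33, 26], None] [[46, 13, 107, -47, 45, -6], None] [[23, 11, 102, -44, 60, 1], None] [[30, 10, 103, -44, 65, 7], None]
U 52 [[45, 26, 115, -67, 32, 20], None] [[45, 12, 105, -43, 46, -10], None] [[22, 11, 101, -42, 60, -2], None] [[29, 10, 102, -41, 65, 4], None]
L 40 [None, None] [None, [-61, 7, 121, 65, 51, -21]] [[29, 29, 117, -74, 51, 46], [29, 29, 117, -74, 51, -134]] [[37, 29, 118, -69, 55, 48], [37, 29, 118, -69, 55, -132]]
L 43 [[-59, 33, 133, 101, 43, 109], [-59, 33, 133, 101, 43, -71]] [None, [-59, 7, 119, 60, 50, -15]] [[28, 28, 116, -70, 49, 41], [28, 28, 116, -70, 49, -139]] [[35, 27, 117, -66, 53, 44], [35, 27, 117, -66, 53, -136]]
L 46 [[-57, 31, 131, 97, 39, 116], [-57, 31, 131, 97, 39, -64]] [None, [-57, 6, 117, 55, 49, -8]] [[26, 26, 115, -66, 47, 36], [26, 26, 115, -66, 47, -144]] [[34, 26, 116, -62, 51, 39], [34, 26, 116, -62, 51, -141]]
L 49 [[-55, 29, 130, 92, 35, 124], [-55, 29, 130, 92, 35, -56]] [None, [-55, 5, 115, 50, 49, -2]] [[25, 25, 114, -61, 45, 30], [25, 25, 114, -61, 45, -150]] [[32, 25, 116, -59, 49, 34], [32, 25, 116, -59, 49, -146]]
```

```bash
cat >> h.py <<'E'
import cv2
P=json.load(open("poses.json")); P['stand']=[.586,.021,np.radians(-47)]
gU=np.array([-38,0,104.8])/1e3; gL=np.array([-50,0,63.4])/1e3
def tgt(p,g,a,d=(0,0,0),back=0,v=0):  # TCP pose for basket at p, grasp g, tilt a, basket offset d, retreat
    o,z=ori(p[2],np.radians(a)); return place(p,g+np.array(d))[0]+(.005-back)*z, o[v]
def rep(s=""):
    r=read_state(); print(s,"t",round(r["time_s"],2),r["position"].round(4),"F",r["force"].round(2),"w",round(r["width"],4),round(r["finger_force"],1))
def shot(n,x=0,y=0,w=512,h=384,s=1):
    im=read_camera("scene"); np.save(n+".npy",im)
    cv2.imwrite(f"pics/{n}.png",cv2.resize(im[y:y+h,x:x+w,::-1],None,fx=s,fy=s,interpolation=cv2.INTER_CUBIC))
E
python3 - <<'E'
from h import *
up=P['upper']; A=50
grip(.05,80)
move_pose(*tgt(up,gU,A,back=.09)); rep("pre")
move_straight(tgt(up,gU,A)[0],.1); rep("at")
grip(0,80); rep("gripped")
x,o=tgt(up,gU,A,(0,0,.2)); move_straight(x,.15); rep("lift")
st=P['stand']
x,o=tgt(st,gU,A,(-.07,0,.194)); move_straight(x,.15,ori=o); rep("prehang")
sleep(.3); shot("a1",200,100,80,75,8)
print(proj(place(st,[[0,0,.34],[0,0,.36],[-.07,0,.194+.182],[-.07+.0135,0,.194+.164]])).round(1))
E
```

```text
pre t 1.82 [0.4556 0.3274 0.1705] F [-0.83  0.19  0.32] w 0.0503 0.0
at t 2.87 [0.5123 0.318  0.1012] F [ 1.49 -0.43  0.53] w 0.0502 0.0
gripped t 3.29 [0.5125 0.3182 0.1016] F [-1.6  -0.58  3.45] w 0.0123 78.0
lift t 4.78 [0.5118 0.3173 0.2994] F [-0.51  0.12 -3.7 ] w 0.0122 77.8
prehang t 6.39 [0.5146 0.0982 0.295 ] F [-0.06  0.42 -3.81] w 0.0123 77.8
[[229.7 135.9]
 [229.5 130.9]
 [209.3 124.8]
 [213.5 129.8]]
```

View pics/a1.png

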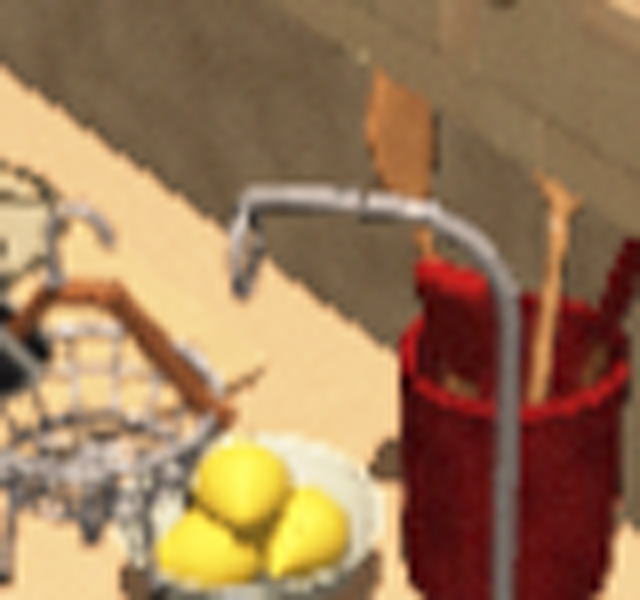

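In the crop the hook crown is at (209.5,125), its tip at (213,129.5) and the eye bottom at (229.5,136). All are within 0.5 px of predictions, so I'll insert and lower.

Run:
```python
from h import *
st=P['stand']; A=50
move_straight(tgt(st,gU,A,(-.07,0,.188))[0],.06); rep("level")
print(move_straight(tgt(st,gU,A,(.001,0,.188))[0],.04,f_stop=4)); rep("in")
sleep(.3); f0=read_state()["force"]
print(move_straight(tgt(st,gU,A,(.001,0,.158))[0],.02,f_stop=2.2)); rep("down")
sleep(.2); rep(); shot("a2",200,100,80,75,8)
```

```text
level t 6.99 [0.5141 0.0974 0.2882] F [ 0.02 -0.79 -3.6 ] w 0.0126 77.8
False
in t 8.92 [0.5629 0.0459 0.289 ] F [ 0.57  0.6  -4.42] w 0.012 77.8
True
down t 10.18 [0.5631 0.0453 0.2694] F [ 2.2  -0.81  2.71] w 0.0122 78.3
 t 10.38 [0.5629 0.0453 0.2693] F [ 2.65 -1.66  5.44] w 0.0122 78.5
```

View pics/a2.png

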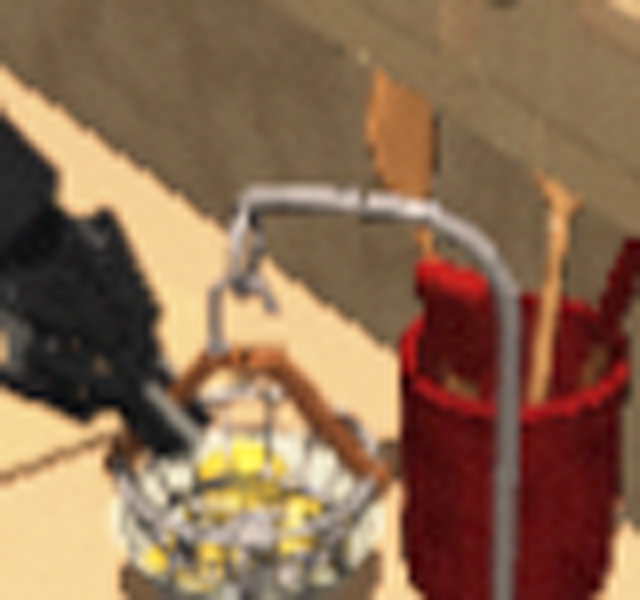

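The hook sits in the eye: the shank is left of it, the crown is through at about (231,133), and the tip is beyond. Contact came 20 mm down, as expected. I'll ease off, release, retreat and check IK for the wide basket (it must first be turned on the spot, as the last joint's range rules out a direct carry).

Run:
```python
from h import *
st=P['stand']; lo=P['lower']; A=50
r=read_state()["position"]
move_straight(r+[0,0,.0008],.02); rep("ease")
grip(.04); rep("open")
z=ori(st[2],np.radians(A))[1]
move_straight(np.array(read_state()["position"])-.1*z,.1); rep("back")
gT=np.array([0,0,.101])
for yaw in(6.5,-45,-60,-75):
    p=[lo[0],lo[1],np.radians(yaw)]
    print(yaw,"top",[None if (q:=inverse_kinematics(*tgt(p,gT,89.9,v=v))) is None else q.round().tolist() for v in(0,1)])
    for A in(43,46): print(A,[None if (q:=inverse_kinematics(*tgt(p,gL,A,d))) is None else q.round().tolist() for d in((0,0,0),(0,0,.06))])
```

```text
ease t 10.72 [0.5626 0.0454 0.2697] F [ 2.17 -0.54  0.29] w 0.0122 78.2
open t 11.11 [0.5626 0.0454 0.2698] F [-0.44  0.5  -0.55] w 0.0401 0.0
back t 12.26 [0.5186 0.0921 0.3458] F [-1.3  -0.11 -1.04] w 0.04 0.0
6.5 top [[-29.0, 26.0, 97.0, 0.0, 57.0, -126.0], [-29.0, 26.0, 97.0, 0.0, 57.0, 54.0]]
43 [[-59.0, 33.0, 133.0, 101.0, 43.0, 109.0], [-59.0, 24.0, 130.0, 87.0, 42.0, 128.0]]
46 [[-57.0, 31.0, 131.0, 97.0, 39.0, 116.0], [-57.0, 22.0, 128.0, 81.0, 39.0, 136.0]]
-45 top [[-29.0, 26.0, 97.0, -0.0, 57.0, -74.0], [-29.0, 26.0, 97.0, -0.0, 57.0, 106.0]]
43 [None, None]
46 [None, [-14.0, 20.0, 133.0, 239.0, 25.0, 57.0]]
-60 top [[-29.0, 26.0, 97.0, -0.0, 57.0, -59.0], [-29.0, 26.0, 97.0, -0.0, 57.0, 121.0]]
43 [[-3.0, 33.0, 130.0, 253.0, 40.0, 68.0], None]
46 [[-5.0, 31.0, 129.0, 257.0, 36.0, 62.0], None]
-75 top [[-29.0, 26.0, 97.0, -0.0, 57.0, -44.0], [-29.0, 26.0, 97.0, -0.0, 57.0, 136.0]]
43 [[2.0, 34.0, 120.0, -79.0, 46.0, 55.0], [2.0, 27.0, 118.0, -71.0, 49.0, 42.0]]
46 [[-0.0, 33.0, 120.0, -76.0, 44.0, 50.0], [-0.0, 26.0, 117.0, -67.0, 47.0, 37.0]]
```

Run:
```python
from h import *
st=P['stand']; gT=np.array([0,0,.101])
ik=lambda *a,**k: None if (q:=inverse_kinematics(*tgt(*a,**k))) is None else q.round().tolist()
for d in(.17,.2,.23):
  for sy in(0,.05):
    p=[*place(st,[[-d,sy,0]])[0,:2],st[2]]
    print(d,sy,np.round(p,3),ik(p,gT,89.9))
    for A in(43,46): print("  ",A,ik(p,gL,A),ik(p,gL,A,back=.08),ik(p,gL,A,(0,0,.06)))
```

```text
0.17 0 [ 0.47   0.145 -0.82 ] [12.0, 21.0, 107.0, -0.0, 52.0, -31.0]
   43 [50.0, 34.0, 119.0, -63.0, 55.0, 58.0] [57.0, 29.0, 115.0, -53.0, 63.0, 50.0] [50.0, 27.0, 117.0, -57.0, 60.0, 48.0]
   46 [48.0, 33.0, 119.0, -61.0, 53.0, 54.0] [55.0, 27.0, 115.0, -51.0, 61.0, 47.0] [48.0, 26.0, 117.0, -55.0, 58.0, 44.0]
0.17 0.05 [ 0.507  0.179 -0.82 ] [15.0, 24.0, 102.0, -0.0, 54.0, -28.0]
   43 [49.0, 36.0, 113.0, -60.0, 57.0, 52.0] [55.0, 31.0, 109.0, -52.0, 65.0, 46.0] [49.0, 30.0, 111.0, -56.0, 61.0, 44.0]
   46 [47.0, 34.0, 113.0, -58.0, 55.0, 49.0] [54.0, 29.0, 109.0, -50.0, 63.0, 43.0] [47.0, 28.0, 111.0, -53.0, 60.0, 40.0]
0.2 0 [ 0.45   0.167 -0.82 ] [15.0, 20.0, 109.0, -0.0, 51.0, -28.0]
   43 [53.0, 35.0, 119.0, -59.0, 57.0, 58.0] [60.0, 29.0, 114.0, -50.0, 65.0, 51.0] [53.0, 28.0, 116.0, -55.0, 62.0, 49.0]
   46 [52.0, 33.0, 119.0, -58.0, 54.0, 54.0] [58.0, 27.0, 114.0, -48.0, 64.0, 48.0] [52.0, 26.0, 116.0, -53.0, 60.0, 45.0]
0.2 0.05 [ 0.486  0.201 -0.82 ] [18.0, 23.0, 103.0, -0.0, 54.0, -25.0]
   43 [52.0, 36.0, 112.0, -58.0, 59.0, 53.0] [59.0, 31.0, 108.0, -50.0, 67.0, 47.0] [52.0, 30.0, 110.0, -54.0, 63.0, 45.0]
   46 [51.0, 34.0, 112.0, -55.0, 57.0, 49.0] [57.0, 29.0, 108.0, -48.0, 65.0, 44.0] [51.0, 28.0, 110.0, -51.0, 62.0, 42.0]
0.23 0 [ 0.429  0.189 -0.82 ] [19.0, 19.0, 110.0, -0.0, 51.0, -24.0]
   43 [57.0, 35.0, 117.0, -56.0, 59.0, 58.0] [64.0, 30.0, 113.0, -48.0, 68.0, 52.0] [57.0, 28.0, 115.0, -52.0, 64.0, 50.0]
   46 [55.0, 33.0, 117.0, -55.0, 56.0, 55.0] [62.0, 28.0, 113.0, -46.0, 66.0, 49.0] [55.0, 27.0, 115.0, -50.0, 62.0, 46.0]
0.23 0.05 [ 0.466  0.223 -0.82 ] [21.0, 22.0, 104.0, -0.0, 53.0, -22.0]
   43 [56.0, 36.0, 111.0, -55.0, 61.0, 53.0] [62.0, 32.0, 107.0, -48.0, 69.0, 48.0] [56.0, 30.0, 109.0, -52.0, 66.0, 46.0]
   46 [54.0, 35.0, 111.0, -53.0, 59.0, 50.0] [60.0, 30.0, 107.0, -46.0, 67.0, 45.0] [54.0, 29.0, 109.0, -49.0, 64.0, 43.0]
```

Run:
```python
from h import *
st=P['stand']; lo=P['lower']; gT=np.array([0,0,.101]); 
pn=[*place(st,[[-.2,0,0]])[0,:2],st[2]]
o=lambda y: ori(y,np.radians(89.9))[0][0]
grip(.05,60)
move_pose([.42,.08,.34],o(st[2])); move_pose([.42,-.12,.32],o(lo[2])); 
x,oo=tgt(lo,gT,89.9,(0,0,.1)); move_pose(x,oo); rep("above")
x,_=tgt(lo,gT,89.9); print(move_straight(x,.1,f_stop=8)); rep("at")
grip(0,60); rep("grip")
x,_=tgt(lo,gT,89.9,(0,0,.11)); move_straight(x,.15); rep("lift")
m=[.41,-.02,st[2]]
x,oo=tgt(m,gT,89.9,(0,0,.11)); move_straight(x,.15,ori=oo)
x,oo=tgt(pn,gT,89.9,(0,0,.11)); move_straight(x,.15); rep("over")
x,oo=tgt(pn,gT,89.9,(0,0,.012)); move_straight(x,.15); sleep(.2)
x,oo=tgt(pn,gT,89.9,(0,0,-.01)); print(move_straight(x,.025,f_stop=2)); rep("down")
grip(.05); r=np.array(read_state()["position"]); move_straight(r+[0,0,.09],.15); 
x,oo=tgt(pn,gL,43,back=.14); move_pose(x,oo); rep("side")
shot("b1",130,110,120,110,5)
```

```text
above t 15.33 [ 0.5214 -0.2422  0.1964] F [ 0.27  0.6  -0.01] w 0.0502 0.0
False
at t 16.48 [ 0.5222 -0.2433  0.0967] F [-0.27 -0.79 -0.16] w 0.0497 0.0
grip t 16.91 [ 0.522  -0.2432  0.0967] F [-0.3   0.92  4.9 ] w 0.0127 59.2
lift t 17.79 [ 0.5206 -0.2426  0.2046] F [ 0.44  0.85 -4.47] w 0.0124 58.3
over t 21.03 [0.4492 0.1666 0.2059] F [ 0.66 -0.18 -4.76] w 0.0128 58.3
True
down t 22.58 [0.4498 0.1673 0.0967] F [-0.75 -0.58  5.58] w 0.013 59.5
side t 24.97 [0.3481 0.2756 0.1551] F [-0.38  0.31 -0.67] w 0.0501 0.0
```

View pics/b1.png

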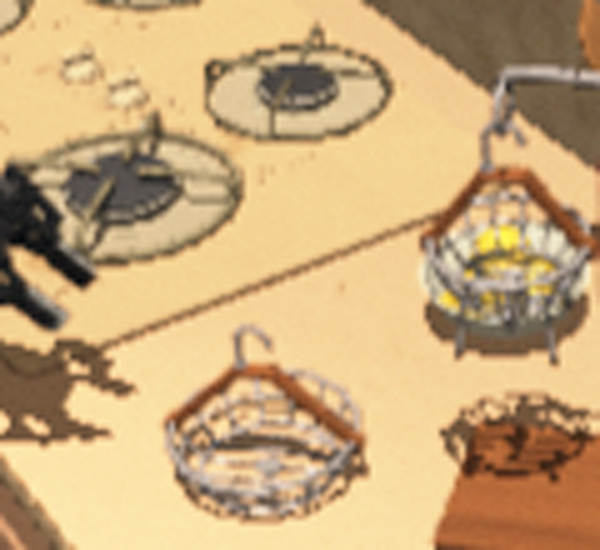

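The wide basket is now at (181,186) and upright. The small one hangs level at (231,150), with two foot tips at (222,181) and (240.5,181.5). I'll fit both.

Run:
```python
from h import *
cp=lambda pts:[((u+.5)/5-.5+130,(v+.5)/5-.5+110) for u,v in pts]
W=[(-75,0,38),(-14,0,100),(14,0,100),(75,0,38),(0,0,143)]
p,e=fit(W,cp([(175,418),(238,375),(272,372),(357,436),(253,332)]),[.45,.167,-.8]); print("lower",p[:2].round(4),np.degrees(p[2]).round(1),e.round(1).tolist())
U=[(-58,0,78),(-14,0,137),(14,0,137),(58,0,78)]; L=[(x,y,z+167) for x,y,z in U]
px=cp([(433,235),(487,178),(524,175),(586,241)])
q,e=fit(L,px,[.58,.02,-.8]); print("hung",q[:2].round(4),np.degrees(q[2]).round(1),e.round(1).tolist())
ft=[(a,b,167) for a in(-35.4,35.4) for b in(-35.4,35.4)]
print("feet pred",proj(place(q,np.array(ft)/1e3)).round(1).tolist(), "seen",np.round(cp([(460,358),(553,360)]),1).tolist())
json.dump(dict(lower=list(p),hung=list(q)),open("p2.json","w"))
```

```text
lower [0.4489 0.1693] -44.8 [[-0.2, 1.1], [0.2, -1.1], [0.4, 0.1], [-0.0, 0.9], [-0.5, -1.0]]
hung [0.5909 0.0229] -40.4 [[-0.9, 0.7], [-0.1, -1.3], [0.4, -0.4], [0.6, 0.8]]
feet pred [[221.3, 180.6], [223.6, 169.2], [240.6, 181.4], [242.1, 170.0]] seen [[221.6, 181.2], [240.2, 181.6]]
```

Run:
```python
from h import *
A=43; pn=[.4495,.1678,np.radians(-46.3)]; H=[.588,.0215,np.radians(-44)]
x,o=tgt(pn,gL,A,back=.08); move_pose(x,o)
x,o=tgt(pn,gL,A); print(move_straight(x,.08,ori=o,f_stop=8)); rep("at")
grip(0,100); rep("grip")
x,o=tgt(pn,gL,A,(0,0,.0595)); move_straight(x,.1); rep("lift")
x,o=tgt(H,gL,A,(-.075,0,.0595)); move_straight(x,.1,ori=o); sleep(.4); rep("pre")
shot("b2",195,110,80,75,8)
h=np.array([[-.075,0,.0595+.142],[-.075+.0135,0,.0595+.127],[-.075-.014,0,.1595],[-.075+.014,0,.1595],[-.075+.075,0,.0975],[0,0,.1745]])
print(((proj(place(H,h))-[195,110]+.5)*8-.5).round(0).tolist())
```

```text
False
at t 26.52 [0.4176 0.2016 0.0602] F [ 0.03 -0.13  0.63] w 0.05 0.0
grip t 26.95 [0.4174 0.2017 0.0604] F [-3.36  3.64  5.31] w 0.0121 97.6
lift t 27.69 [0.4171 0.2012 0.1189] F [-0.5  -0.55 -4.69] w 0.0117 97.4
pre t 29.51 [0.5007 0.106  0.1195] F [-0.09 -0.41 -3.79] w 0.0116 97.4
[[132.0, 456.0], [163.0, 485.0], [109.0, 527.0], [167.0, 531.0], [299.0, 644.0], [295.0, 516.0]]
```

View pics/b2.png

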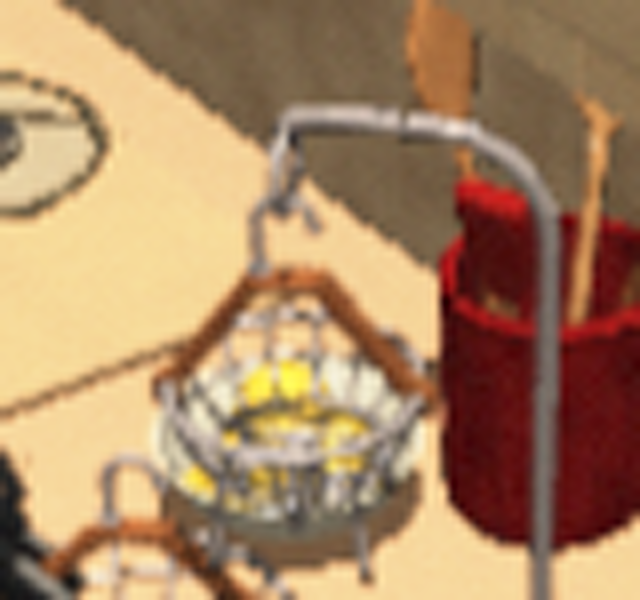

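The hook crown is at crop (132,460) against a predicted (132,456), so it sits about 2 mm low. I'll raise it 2 mm and insert gently.

Run:
```python
from h import *
A=43; H=[.588,.0215,np.radians(-44)]
g=lambda x,z: tgt(H,gL,A,(x,0,z))[0]
move_straight(g(-.073,.0612),.03); sleep(.2)
print(move_straight(g(.001,.0612),.03,f_stop=3)); rep("in")
sleep(.3); rep(); shot("b3",195,130,80,75,8)
```

```text
False
in t 32.62 [0.5553 0.0531 0.1212] F [ 0.92 -1.   -3.73] w 0.0119 97.4
 t 32.92 [0.5553 0.053  0.1212] F [-0.21 -0.16 -4.66] w 0.012 97.4
```

View pics/b3.png

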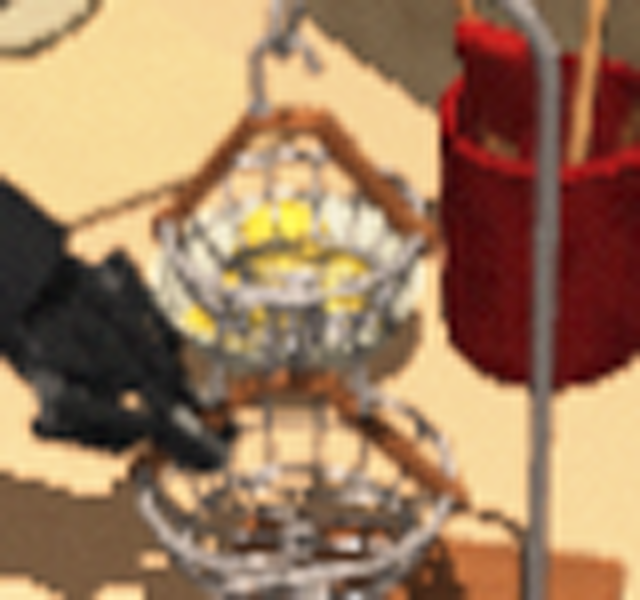

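The upper basket is undisturbed and the wide one sits centred beneath it. Now I'll let it down by feel, expecting contact after about 22 mm.

Run:
```python
from h import *
A=43; H=[.588,.0215,np.radians(-44)]
g=lambda x,z: tgt(H,gL,A,(x,0,z))[0]
print(move_straight(g(.001,.0325),.015,f_stop=2.2)); rep("down"); sleep(.3); rep()
```

```text
True
down t 34.29 [0.5553 0.0528 0.0994] F [0.04 0.08 0.66] w 0.0118 97.7
 t 34.59 [0.5548 0.0528 0.0989] F [-0.47 -0.33  2.1 ] w 0.0118 97.9
```

Contact came at 22 mm, so it is hooked. I'll release and retreat.

Run:
```python
from h import *
z=ori(np.radians(-44),np.radians(43))[1]
r=np.array(read_state()["position"]); move_straight(r+[0,0,.0007],.02); rep("ease")
grip(.035); rep("open")
r=np.array(read_state()["position"]); move_straight(r-.12*z,.1); rep("back")
r=np.array(read_state()["position"]); move_straight(r+[-.06,.08,.08],.15)
sleep(2); shot("e",160,100,160,120,5); rep("end")
```

```text
ease t 34.84 [0.5547 0.0529 0.0995] F [0.07 0.28 1.1 ] w 0.0123 97.9
open t 35.19 [0.5547 0.0529 0.0995] F [ 0.91  0.62 -0.38] w 0.035 0.0
back t 36.54 [0.4915 0.1135 0.1809] F [ 0.23  0.24 -0.58] w 0.0351 0.0
end t 39.59 [0.4316 0.1935 0.2609] F [ 0.02 -0.42  0.05] w 0.0349 0.0
```

View pics/e.png

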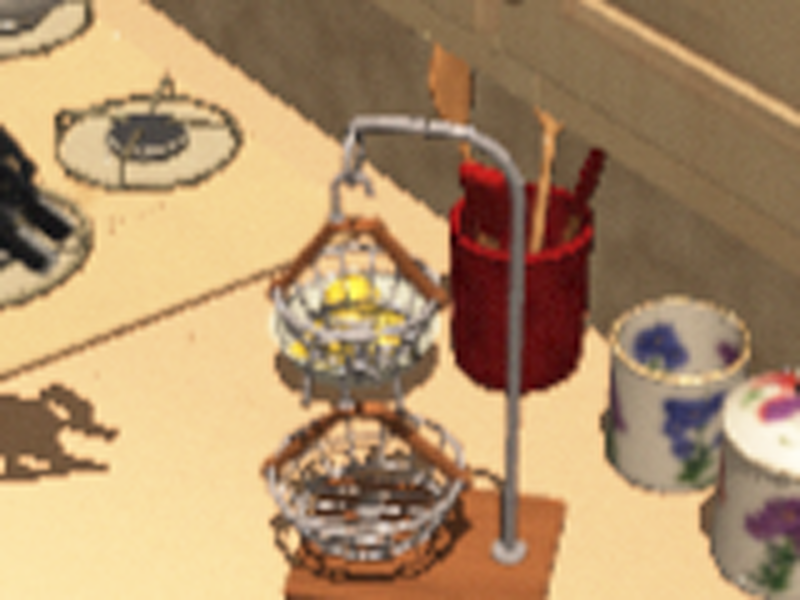

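Both baskets look level, one below the other (bail tops at about (231,145) and (231,182)). I'll check the height and whether it's still before handing in.

Run:
```python
from h import *
H=[.588,.0215,np.radians(-44)]
for z in(.0385,.014): print(z,(proj(place(H,[[0,0,z+.104],[-.075,0,z+.038],[.075,0,z+.038]])).round(1)).tolist())
print("seen",[[160+350/5,100+408/5],[160+268/5,100+467/5],[160+462/5,100+476/5]])
a=np.load("e.npy").astype(int); b=read_camera("scene").astype(int); print("moving px",(abs(a-b)[120:225,205:260].max(2)>40).sum())
```

```text
0.0385 [[231.6, 180.8], [213.0, 192.7], [251.3, 195.9]]
0.014 [[231.8, 185.9], [213.4, 197.5], [251.3, 200.7]]
seen [[230.0, 181.6], [213.6, 193.4], [252.4, 195.2]]
moving px 0
```

```bash
python3 -c "
from cell import *
print(hand_in())"
```

```text
the job is handed in; nothing more can be done
None
```

The job is handed in at about 40 s: the small basket hangs in the stand's eye and the wide basket in the ring under it, both level and still in the last pictures, after I first set the wide one down turned, because the last joint's range ruled out a direct carry.

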